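# Clamp a specimen stub in the fixture chuck

### The arm

A 6-joint arm with a two-finger parallel gripper is mounted at the origin on the work surface. World frame = base frame: x ahead of the robot, y to its left, z up, the work surface at z = 0. Lengths are in m, angles in rad, forces in N, time in s.
With the tool pointing down it reaches from about 0.4 to 0.825 m from the base axis. Payload 7 kg.
Tool frame: the origin (TCP) lies midway between the tips of the shut fingers; the grasp point (between the pads) lies 19 mm behind it; y points along the fingers, z is the direction in which the jaws open and shut, and the axes are right-handed (so a half turn about y gives the same grasp; the last joint's range is limited). The gripper opens to 88 mm and grips with 3 to 60 N. Pads are 19 mm wide; open, the fingers measure 130 mm over their backs; the gripper's body (78 mm by 193 mm) begins 47 mm behind the grasp point.
Start: joints at [1.516, 0.359, 0.012, 0, -1.224, -0.288], TCP at [0.227, 0.636, 0.227] pointing down, gripper open.
Joint ranges: [-3.07, 3.07], [-1.43, 2.12], [-1.02, 1.25], [-3.03, 1.67], [-3.05, -0], [-3.03, 3.03]. Speed limits (rad/s): [2.39, 2.39, 3.01, 3.14, 3.14, 3.14].

### API

Orientations are given as [roll, pitch, yaw] about the fixed x, y, z axes, in that order (R = Rz(yaw) Ry(pitch) Rx(roll)).
In Python, from station import arm gives the robot as it stands.
- The arm moves only by the tool move_arm, never from a script. Its argument "deltas" is a list of rows, each an object with "dp": the shift along the tool's x, y, z in mm, a list of three; "rotation": the turn, a rotation vector about the tool's x, y, z in degrees, a list of three. A call has 1 to 5 rows; each row shifts and turns the pose as measured when the row begins, along the tool's axes as they then stand; what a row does not reach is not made up. A row lasts 1/12 s, in which the tool goes at most 41.7 mm and 7.16 degrees, less where a joint would pass 70% of its speed; a pose out of reach is approached as far as the arm can. A call is refused whole if a number of a shift passes 41.7 or a number of a turn 7.16, either way. A call with a gripper value outside its range is refused whole. "jaw" is the closure in counts, from 0 (fully open) to 255 (shut), set as the call begins (left out, the last holds). The fingers move at their own pace and stop on an object; "squeeze" is the grip in N (left out, the last holds). Time passes only in rows, so rows that do not move let the fingers close. It gives the time, the measured TCP pose, the force and the opening at its end, in the units of the state.
- arm.get_state(): the state, without advancing time (a new reading comes with each control period).
- arm.grab_frame(name): name is "scene" or "top"; returns a dict with "pixels" (400x640x3 uint8, red, green, blue), "z_map" (400x640 float32, m along the optical axis (not along the pixel's ray), 0 where there is no reading), "fx", "fy", "cx", "cy" (pixels), "cam_to_world" (4x4, takes a point from camera to world coordinates). Camera axes: x right, y down, z forward; pixel columns grow to the right and rows downward; lengths in m; the calibration is good to about 2 mm. A picture is of the moment at which its call begins.
- arm.job_done(): hands the job in, once; it reports no verdict.
The state is a dict: "t": time; "q": joint angles; "qd": joint speeds; "joint_efforts": joint torques, N m; "eef_pos": TCP position; "ee_rot": TCP orientation; "force": force on the tool from outside, world axes, zero at the start; "moment": the same for the moment, N m; "width": finger opening in m.
Only numpy, scipy, OpenCV 4.12 (cv2) and the standard library are available. Lean on these libraries where they do the work, as an engineer would, in place of code of your own. Each camera call takes 0.05 s, during which the arm holds its last target.

### The job

Take the specimen stub with the wide round head out of the rack and set it down gently, shank down, on the face of the chuck between its open jaws, and let go of it. Then turn the chuck's sleeve clockwise by pushing its bar round until all three jaws grip the stub firmly and the bar will go no further under a firm push; back off and leave the stub clamped upright. Leave the other stubs, the jar and the dish as they are.

Things in the scene. Friction and masses are not known exactly. Their poses are not given: they have to be found in the camera images.
- chuck: Fixed steel three-jaw chuck, axis vertical; origin on the bench under its centre, z up. Grey foot 124 mm across, 18 mm high; above it the knurled sleeve, 92 mm across, 21 to 55 mm high; flat top face 62 mm high. On the face three dark jaws (jaw0 to jaw2) 120 degrees apart, 12 mm wide, tops 84 mm above the bench, within 40 mm of the axis.
- chuck_face (a point): Centre of the chuck's flat top face, on its axis, 62 mm above the bench; the stub's foot belongs here.
- sleeve (a joint): Turn of the sleeve in rad: 0 jaws fully open (starts at 0 to 0.35), grows clockwise seen from above, end stop 1.6. Jaw faces are 20 mm less 8 mm per rad from the axis: they meet the 24 mm shank at about 1 rad and centre it. It resists by 0.7 N m (6.5 N at 110 mm) and stays where left. A push of 12 N or more there, once the jaws bear on the stub, clamps it for good.
- bar_ball (a point): Centre of the 20 mm black ball at the end of the sleeve's only bar: a straight steel bar, 10 mm thick, level and radial, 40 mm above the bench, ball centre 132 mm from the chuck's axis. Push the bar sideways about 110 mm from the axis, so that it goes clockwise seen from above.
- stub_round_mid (a point): The aluminium stub to clamp: shank 24 mm diameter, 36 mm long; round head on top, 36 mm diameter, 16 mm thick, with a thin dark chip on it; 52 mm tall, about 80 g. Point on its axis half-way up (26 mm above its foot, 18 mm below the middle of the head); z up the stub. In the rack its foot is 6 mm above the bench.
- rack: Fixed grey plastic rack, 210 x 62 x 16 mm, origin at the centre of its underside, its x along its length. Three round pockets of 31 mm diameter, 10 mm deep, at x = -70, 0 and 70 mm; the three stubs stand in them in any order.
- stub_square_mid (a point): Another aluminium stub, with a square head of 34 x 34 x 16 mm on the same shank; point on its axis half-way up. To be left alone.
- stub_slim_mid (a point): Another aluminium stub, with a narrow round head of 16 mm diameter on the same shank; point on its axis half-way up. To be left alone.
- jar_mid (a point): Amber glass jar, 52 mm diameter, 65 mm tall, point half-way up; to be left alone.
- dish_in (a point): Shallow white dish, 90 mm across, 14 mm tall, point at the middle of its inner floor; to be left alone.
Mind the look-alikes: they are no part of the job. What is shaped like the part that bears stub_square_mid but blue is not meant. Leave any blue look-alike of the chuck alone.

How it is judged:
By the outcome, as a careful person would: the job done as asked, in the order asked, and still so for the second after the job is handed in, with the robot touching nothing.
It also fails if it takes over 53 s, if anything falls off the work surface, if the arm or the gripper's body presses on something with over 40 N, if the wrist force passes 120 N, or if a joint passes its speed limit or range.

## Working session

There is one attempt and no reset: what is moved stays moved. The work goes in short steps, Python scripts to look and compute and a tool call to move; the robot and the scene stay as the last step left them, time stands still between calls to the robot, and variables do not carry over. Pictures are saved under pics/ and viewed, and the job is handed in when it is done.

Besides the shell and the picture viewer there is one more tool, called after "Emit:" by a JSON object that holds its "op" and its "data", one argument or row to a line. move_arm: Moves the arm, as the interface text tells. Its arguments: {"type":"object","properties":{"deltas":{"type":"array","items":{"type":"object","properties":{"dp":{"type":"array","items":{"type":"number"}},"rotation":{"type":"array","items":{"type":"number"}}}}},"jaw":{"type":"number"},"squeeze":{"type":"number"}},"required":["deltas"]}

```bash
mkdir -p pics; ls; cat > h.py <<'E'
import numpy as np, cv2
from station import arm
E
python3 - <<'E'
from h import *
for n in ("scene","top"):
    f=arm.grab_frame(n); cv2.imwrite(f"pics/{n}0.png",f["pixels"][:,:,::-1]); np.savez(f"{n}0.npz",**f)
    print(n,f["fx"],f["cx"],f["cy"],np.round(f["cam_to_world"],3).tolist())
s=arm.get_state(); print(s)
E
```

```text
pics
scene 519.8842968860935 313.16362905548766 188.95349415350168 [[-0.87, 0.305, -0.388, 1.058], [0.493, 0.521, -0.696, 0.947], [-0.01, -0.797, -0.604, 0.843], [0.0, 0.0, 0.0, 1.0]]
top 468.38614069630194 319.3591603491792 196.22323753753403 [[-0.002, -0.997, 0.078, 0.452], [-0.999, -0.001, -0.038, 0.059], [0.038, -0.078, -0.996, 1.032], [0.0, 0.0, 0.0, 1.0]]
{'t': 0.1, 'q': array([ 1.51611349e+00,  3.59333520e-01,  1.11470906e-02, -3.14181358e-04,
       -1.22408634e+00, -2.88105393e-01]), 'qd': array([ 0.00081774, -0.00184866,  0.00336821,  0.00148979,  0.00092838,
       -0.00072706]), 'joint_efforts': array([-1.64471745e-03, -5.84161484e+01,  2.93753994e+01,  7.01564893e+00,
        1.01642171e-02, -4.62077446e-05]), 'eef_pos': array([0.22675053, 0.63531138, 0.22570207]), 'ee_rot': array([-1.56929681e+00,  1.36360040e-04,  2.79869755e+00]), 'force': array([-0.18195121, -0.75579941, -0.2560898 ]), 'moment': array([0.01859934, 0.00787496, 0.01788011]), 'width': 0.08790047129012563}
```

View pics/scene0.png

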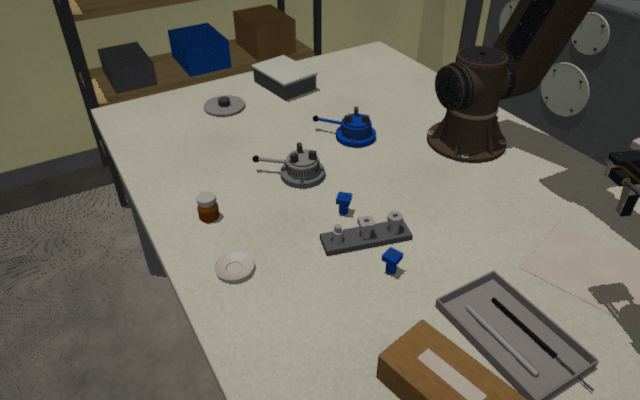

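View pics/top0.png

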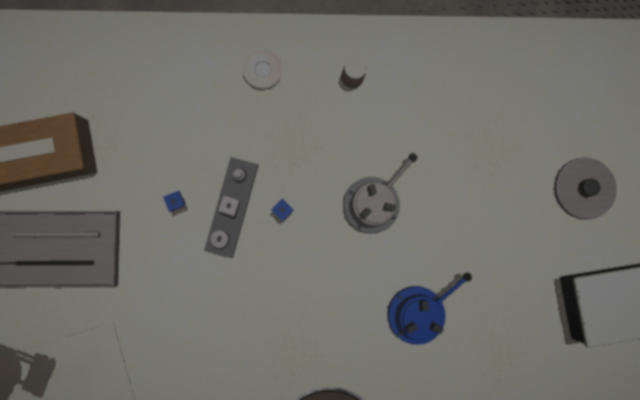

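Top view: round-head stub at about (219,239), square at (229,206), slim at (238,174). The steel chuck is at (372,204) with its ball at (413,157). The blue chuck and the two blue stubs are decoys. Next I measure.

```bash
cat >> h.py <<'E'
def ray(f,u,v,z):
    M=np.array(f["cam_to_world"]);d=M[:3,:3]@np.array([(u-f["cx"])/f["fx"],(v-f["cy"])/f["fy"],1]);o=M[:3,3]
    return o+d*(z-o[2])/d[2]
def cloud(f):
    M=np.array(f["cam_to_world"]);z=f["z_map"];v,u=np.mgrid[:400,:640]
    P=np.stack([(u-f["cx"])/f["fx"]*z,(v-f["cy"])/f["fy"]*z,z],-1)@M[:3,:3].T+M[:3,3]
    P[z==0]=np.nan; return P
E
python3 - <<'E'
from h import *
f=dict(np.load("top0.npz")); im=f["pixels"][:,:,::-1]
g=dict(np.load("scene0.npz")); im2=g["pixels"][:,:,::-1]
a=cv2.resize(im[140:260,190:290],None,fx=5,fy=5,interpolation=cv2.INTER_CUBIC)
b=cv2.resize(im[140:240,330:430],None,fx=6,fy=6,interpolation=cv2.INTER_CUBIC)
c=cv2.resize(im2[140:190,245:335],None,fx=8,fy=8,interpolation=cv2.INTER_CUBIC)
d=cv2.resize(im2[190:280,315:415],None,fx=6,fy=6,interpolation=cv2.INTER_CUBIC)
cv2.imwrite("pics/a.png",a);cv2.imwrite("pics/b.png",b);cv2.imwrite("pics/c.png",c);cv2.imwrite("pics/d.png",d)
P=cloud(f);h=P[...,2]
print("bench",np.nanmedian(h[100:130,150:250]))
def comp(m,name):
    n,l,s,c=cv2.connectedComponentsWithStats(m.astype(np.uint8))
    for i in range(1,n):
        if s[i,4]>15: print(name,s[i].tolist(),c[i].round(1), np.nanmedian(P[l==i],0).round(4))
roi=np.zeros_like(h,bool);roi[140:260,150:440]=1
for lo,hi in((.048,.07),(.011,.03),(.078,.09),(.035,.055)): comp(roi&(h>lo)&(h<hi),(lo,hi))
E
```

```text
bench 0.0015590363250815864
(0.048, 0.07) [409, 154, 9, 7, 28] [413.2 157.1] [ 0.6127 -0.1789  0.0494]
(0.048, 0.07) [234, 170, 8, 8, 54] [237.6 173.6] [0.5747 0.1911 0.0591]
(0.048, 0.07) [352, 182, 44, 45, 1304] [373.4 203.9] [ 0.5137 -0.092   0.0622]
(0.048, 0.07) [163, 191, 22, 21, 280] [173.5 201. ] [0.5183 0.3241 0.0535]
(0.048, 0.07) [219, 196, 21, 20, 282] [228.9 205.4] [0.5095 0.2088 0.0593]
(0.048, 0.07) [271, 199, 23, 22, 272] [282.2 209.7] [0.4997 0.0996 0.0532]
(0.048, 0.07) [211, 231, 18, 17, 250] [219.3 238.9] [0.4398 0.2278 0.0594]
(0.011, 0.03) [204, 157, 54, 101, 2161] [232.  206.2] [0.51   0.2083 0.0174]
(0.011, 0.03) [343, 177, 57, 57, 940] [367.6 206.9] [ 0.5033 -0.0767  0.0191]
(0.078, 0.09) [369, 184, 8, 11, 62] [372.4 189.2] [ 0.5408 -0.085   0.0854]
(0.078, 0.09) [385, 203, 11, 8, 62] [389.9 206.5] [ 0.506  -0.1209  0.0855]
(0.078, 0.09) [361, 208, 11, 11, 63] [366.2 212.8] [ 0.4919 -0.072   0.0852]
(0.035, 0.055) [384, 153, 34, 37, 234] [402.2 169.5] [ 0.5876 -0.1575  0.0454]
(0.035, 0.055) [233, 169, 12, 12, 53] [239.5 175.5] [0.5714 0.1876 0.0436]
(0.035, 0.055) [351, 187, 18, 39, 101] [356.7 207.6] [ 0.5026 -0.055   0.0525]
(0.035, 0.055) [163, 191, 23, 21, 247] [174.  200.9] [0.5185 0.3229 0.0528]
(0.035, 0.055) [271, 199, 23, 22, 230] [282.1 209.8] [0.4997 0.0997 0.0528]
```

View pics/a.png

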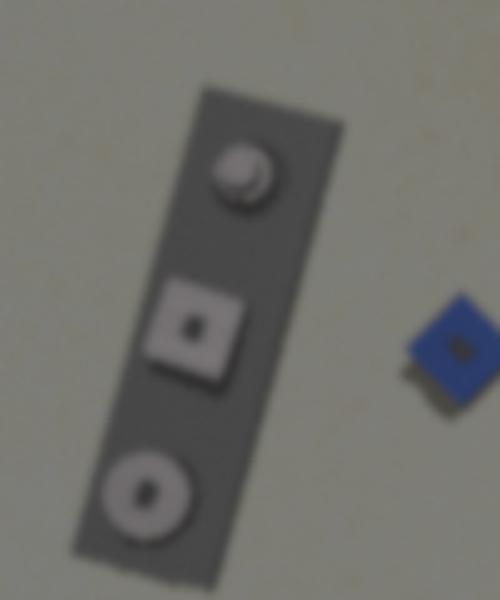

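View pics/b.png

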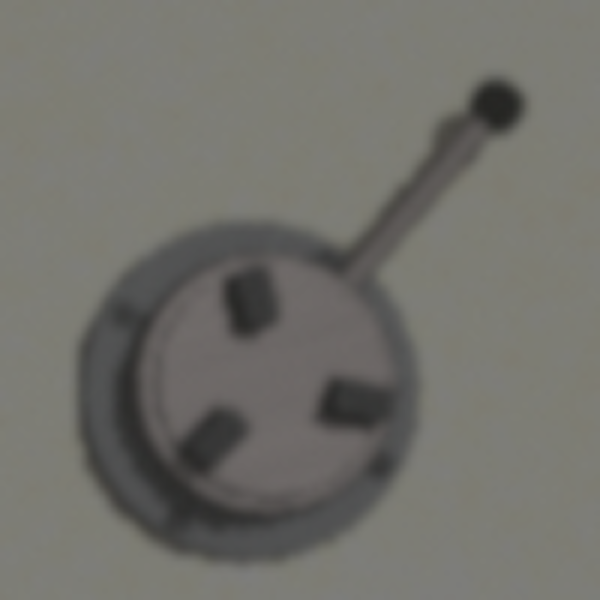

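View pics/c.png

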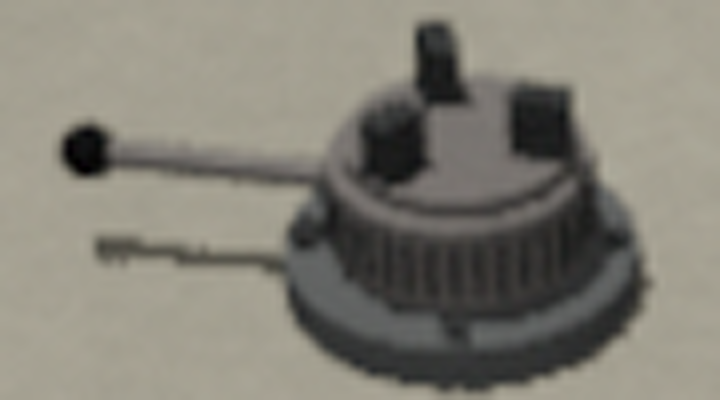

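View pics/d.png

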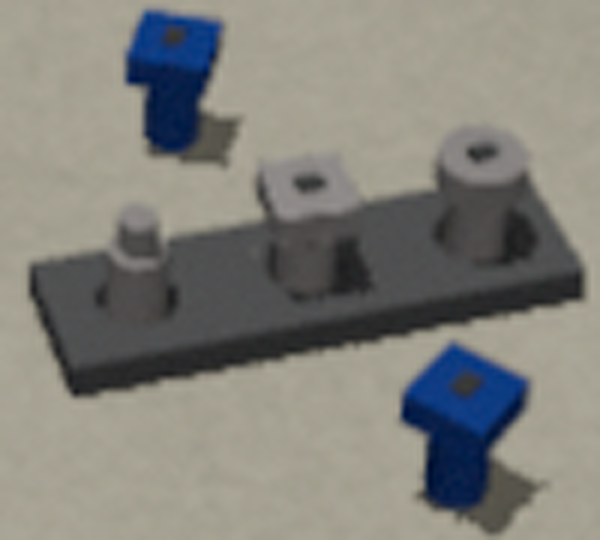

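Zooms: the round stub stands in the rack's lower end pocket, and the chuck's jaws are open with the bar pointing upper right. I'll cross-check the stub and chuck positions with the scene camera.

```bash
python3 - <<'E'
from h import *
def circ(x): # algebraic circle fit
    A=np.c_[2*x,np.ones(len(x))];s=np.linalg.lstsq(A,(x**2).sum(1),rcond=None)[0];return s[:2],np.sqrt(s[2]+s[:2]@s[:2])
for n in("top","scene"):
    f=dict(np.load(n+"0.npz"));P=cloud(f);h=P[...,2];X=P[...,:2]
    print(n,"bench",np.nanmedian(h[np.hypot(X[...,0]-.5,X[...,1]-.03)<.03]))
    for nm,c,r,lo,hi,Z in(("round",(.44,.228),.03,.052,.064,.058),("square",(.5095,.209),.03,.052,.064,.058),("face",(.513,-.0925),.05,.058,.066,.062),("jaws",(.513,-.0925),.05,.081,.09,.084),("ball",(.6127,-.179),.02,.03,.06,.04),("foot",(.513,-.0925),.07,.015,.0215,.018)):
        m=(np.hypot(X[...,0]-c[0],X[...,1]-c[1])<r)&(h>lo)&(h<hi)
        q=P[m]; v,u=np.nonzero(m)
        cs,_=cv2.findContours(m.astype(np.uint8),cv2.RETR_EXTERNAL,cv2.CHAIN_APPROX_NONE)
        cc=max(cs,key=cv2.contourArea)[:,0]
        pts=np.array([ray(f,a,b,Z)[:2] for a,b in cv2.convexHull(cc)[:,0]])
        (e,sz)=cv2.minEnclosingCircle(pts.astype(np.float32))
        print(nm,m.sum(),"mean",q.mean(0).round(4),"pix",u.mean().round(1),v.mean().round(1),"ray",ray(f,u.mean(),v.mean(),Z).round(4),"minC",np.round(e,4),round(sz,4),"fit",*circ(pts))
E
```

```text
top bench 0.001168083619670801
round 241 mean [0.4401 0.2279 0.0592] pix 219.1 238.9 ray [0.44   0.2281 0.058 ] minC [0.4403 0.228 ] 0.0181 fit [0.44021349 0.22800315] 0.017731242214243687
square 274 mean [0.5089 0.2093 0.0593] pix 228.7 205.4 ray [0.509  0.2095 0.058 ] minC [0.5087 0.2088] 0.0226 fit [0.50882379 0.2087669 ] 0.021415305238827006
face 935 mean [ 0.512  -0.0924  0.0627] pix 374.2 203.8 ray [ 0.512  -0.0925  0.062 ] minC [ 0.5113 -0.0915] 0.0427 fit [ 0.5112067  -0.09190182] 0.04121709775033026
jaws 180 mean [ 0.5127 -0.093   0.0853] pix 376.2 202.8 ray [ 0.5127 -0.0932  0.084 ] minC [ 0.492  -0.0731] 0.0107 fit [ 0.49194794 -0.0731304 ] 0.010061110245805489
ball 88 mean [ 0.6099 -0.176   0.0464] pix 411.4 158.6 ray [ 0.6109 -0.1775  0.04  ] minC [ 0.6095 -0.1771] 0.0144 fit [ 0.60983729 -0.17682826] 0.012892319711716687
foot 790 mean [ 0.5077 -0.0853  0.0188] pix 367.9 207.1 ray [ 0.5076 -0.0853  0.018 ] minC [ 0.513  -0.0931] 0.062 fit [ 0.51277422 -0.09322581] 0.0614473962888561
scene bench 0.001429358758167909
round 152 mean [0.4407 0.2293 0.0584] pix 395.2 215.9 ra
[... 220 characters left out ...]
94475 0.21172763] 0.023385750858379024
face 272 mean [ 0.5154 -0.0857  0.0628] pix 302.4 158.5 ray [ 0.515  -0.0865  0.062 ] minC [ 0.5137 -0.091 ] 0.0464 fit [ 0.5125024  -0.09139942] 0.043270639535449296
jaws 88 mean [ 0.5143 -0.0907  0.0854] pix 301.7 150.4 ray [ 0.5134 -0.0924  0.084 ] minC [ 0.5403 -0.0859] 0.0127 fit [ 0.54021166 -0.08552723] 0.012033710834903224
ball 54 mean [ 0.6105 -0.1741  0.0449] pix 257.0 158.1 ray [ 0.6077 -0.181   0.04  ] minC [ 0.606  -0.1821] 0.0179 fit [ 0.607142  -0.1818391] 0.01593169723756323
foot 308 mean [ 0.5269 -0.068   0.0188] pix 302.1 176.3 ray [ 0.5266 -0.0687  0.018 ] minC [ 0.5122 -0.0913] 0.0636 fit [ 0.51300135 -0.09182808] 0.06221557285633891
```

```bash
cat >> h.py <<'E'
from scipy.spatial.transform import Rotation as Ro
import sys
def todo(x,y,z,yaw):
    s=arm.get_state();R=Ro.from_euler("xyz",s["ee_rot"]);T=Ro.from_euler("xyz",[-np.pi/2,0,np.radians(yaw)])
    print("t",round(s["t"],2),"pos",s["eef_pos"].round(4),"rpy",np.degrees(s["ee_rot"]).round(2),"F",s["force"].round(1),"w",round(s["width"],4),"q",s["q"].round(2))
    print("dp mm",(R.inv().apply(np.array([x,y,z])-s["eef_pos"])*1000).round(1),"rot",(R.inv()*T).as_rotvec(degrees=True).round(2))
if __name__=="__main__": todo(*map(float,sys.argv[1:5]))
E
python3 h.py .4402 .2284 .16 164.7
```

```text
t 0.1 pos [0.2268 0.6353 0.2257] rpy [-8.9910e+01  1.0000e-02  1.6035e+02] F [-0.2 -0.8 -0.3] w 0.0879 q [ 1.52  0.36  0.01 -0.   -1.22 -0.29]
dp mm [-337.8   66.2  311.4] rot [-0.09 -4.35 -0.  ]
```

Emit:
{"op": "move_arm", "data": {
  "deltas": [
    {"dp": [-28,5,26],"rotation": [0,-0.5,0]},
    {"dp": [-28,5,26],"rotation": [0,-0.5,0]},
    {"dp": [-28,5,26],"rotation": [0,-0.5,0]},
    {"dp": [-28,5,26],"rotation": [0,-0.5,0]},
    {"dp": [-28,5,26],"rotation": [0,-0.5,0]}
  ],
  "jaw": 0
}}

```text
t: 0.52
eef_pos: [0.3169, 0.4667, 0.1963]
ee_rot: [-1.566, 0.0, 2.852]
force: [1.4, 0.7, 0.4]
width: 0.0878
```

```bash
python3 h.py .4402 .2284 .16 164.7
```

```text
t 0.52 pos [0.3169 0.4667 0.1963] rpy [-8.9730e+01  2.0000e-02  1.6339e+02] F [1.4 0.7 0.4] w 0.0878 q [ 1.32  0.2  -0.28  0.   -1.1  -0.04]
dp mm [-186.2   37.2  192.9] rot [-0.27 -1.31 -0.01]
```

Emit:
{"op": "move_arm", "data": {
  "deltas": [
    {"dp": [-30,6,31],"rotation": [0,-0.3,0]},
    {"dp": [-30,6,31],"rotation": [0,-0.3,0]},
    {"dp": [-30,6,31],"rotation": [0,-0.3,0]},
    {"dp": [-30,6,31],"rotation": [0,-0.3,0]},
    {"dp": [-30,6,31],"rotation": [0,0,0]}
  ]
}}

```text
t: 0.93
eef_pos: [0.4115, 0.2832, 0.1677]
ee_rot: [-1.565, -0.0, 2.877]
force: [1.4, 1.0, 0.6]
width: 0.0876
```

```bash
python3 h.py .4402 .2284 .12 164.7
```

```text
t 0.93 pos [0.4115 0.2832 0.1677] rpy [-8.9660e+01 -2.0000e-02  1.6482e+02] F [1.4 1.  0.6] w 0.0876 q [ 1.    0.12 -0.45  0.   -1.01  0.31]
dp mm [-42.   47.9  45.1] rot [-0.34  0.12  0.02]
```

Emit:
{"op": "move_arm", "data": {
  "deltas": [
    {"dp": [-16,12,17],"rotation": [-0.2,0,0]},
    {"dp": [-14,12,15],"rotation": [0,0,0]},
    {"dp": [-8,12,9],"rotation": [0,0,0]},
    {"dp": [-4,10,4],"rotation": [-0.1,0,0]},
    {"dp": [0,0,0],"rotation": [0,0,0]}
  ]
}}

```text
t: 1.35
eef_pos: [0.4418, 0.2172, 0.1189]
ee_rot: [-1.568, -0.002, 2.869]
force: [-0.4, 0.4, -0.8]
width: 0.0879
```

```bash
python3 h.py .4402 .2284 .034 164.7; python3 - <<'E'
from h import *
f=arm.grab_frame("top"); cv2.imwrite("pics/t1.png",cv2.resize(f["pixels"][130:280,150:300,::-1],None,fx=4,fy=4))
E
```

```text
t 1.35 pos [0.4418 0.2172 0.1189] rpy [-8.9860e+01 -1.2000e-01  1.6436e+02] F [-0.4  0.4 -0.8] w 0.0879 q [ 0.86  0.16 -0.53 -0.   -0.88  0.44]
dp mm [  4.4  84.9 -10.6] rot [-0.14 -0.34  0.12]
```

View pics/t1.png

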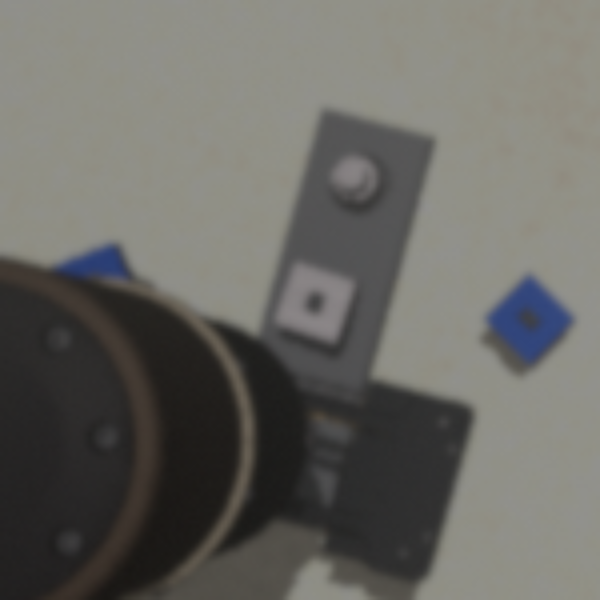

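The gripper is over the round stub, hiding it. The square and slim stubs stand clear. I correct the overshoot and descend.

Emit:
{"op": "move_arm", "data": {
  "deltas": [
    {"dp": [4,10,-10],"rotation": [-0.1,-0.3,0.1]},
    {"dp": [0,12,0],"rotation": [0,0,0]},
    {"dp": [0,12,0],"rotation": [0,0,0]},
    {"dp": [0,4,0],"rotation": [0,0,0]},
    {"dp": [0,0,0],"rotation": [0,0,0]}
  ]
}}

```text
t: 1.82
eef_pos: [0.4419, 0.2328, 0.084]
ee_rot: [-1.574, 0.003, 2.877]
force: [-0.6, 0.6, -0.0]
width: 0.0878
```

```bash
python3 h.py .4402 .2284 .034 164.7
```

```text
t 1.82 pos [0.4419 0.2328 0.084 ] rpy [-90.2    0.18 164.81] F [-0.6  0.6 -0. ] w 0.0878 q [ 0.88  0.21 -0.56  0.   -0.79  0.42]
dp mm [ 0.7 50.   4.9] rot [ 0.2   0.11 -0.18]
```

Emit:
{"op": "move_arm", "data": {
  "deltas": [
    {"dp": [0.5,10,4],"rotation": [0.2,0,-0.2]},
    {"dp": [0,12,0],"rotation": [0,0,0]},
    {"dp": [0,12,0],"rotation": [0,0,0]},
    {"dp": [0,8,0],"rotation": [0,0,0]},
    {"dp": [0,0,0],"rotation": [0,0,0]}
  ]
}}

```text
t: 2.23
eef_pos: [0.4412, 0.2315, 0.0425]
ee_rot: [-1.575, 0.002, 2.879]
force: [-0.1, 0.2, -0.1]
width: 0.0876
```

```bash
python3 h.py .4402 .2284 .034 164.7
```

```text
t 2.23 pos [0.4412 0.2315 0.0425] rpy [-9.0230e+01  1.0000e-01  1.6497e+02] F [-0.1  0.2 -0.1] w 0.0876 q [ 0.88  0.27 -0.61 -0.   -0.69  0.43]
dp mm [0.2 8.5 3.3] rot [ 0.23  0.27 -0.1 ]
```

Emit:
{"op": "move_arm", "data": {
  "deltas": [
    {"dp": [0,6,3],"rotation": [0.2,0.2,-0.1]},
    {"dp": [0,2,0],"rotation": [0,0,0]},
    {"dp": [0,0,0],"rotation": [0,0,0]}
  ]
}}

```text
t: 2.48
eef_pos: [0.4407, 0.2287, 0.0345]
ee_rot: [-1.571, 0.0, 2.876]
force: [-0.4, 0.2, -0.1]
width: 0.0876
```

```bash
python3 h.py .4402 .2284 .034 164.7
```

```text
t 2.48 pos [0.4407 0.2287 0.0345] rpy [-90.03   0.   164.78] F [-0.4  0.2 -0.1] w 0.0876 q [ 0.88  0.29 -0.61 -0.   -0.67  0.43]
dp mm [0.4 0.5 0.4] rot [ 0.03  0.08 -0.  ]
```

Now aligned; closing with moderate grip.

Emit:
{"op": "move_arm", "data": {
  "deltas": [
    {"dp": [0,0,0],"rotation": [0,0,0]},
    {"dp": [0,0,0],"rotation": [0,0,0]},
    {"dp": [0,0,0],"rotation": [0,0,0]},
    {"dp": [0,0,0],"rotation": [0,0,0]},
    {"dp": [0,0,0],"rotation": [0,0,0]}
  ],
  "jaw": 255,
  "squeeze": 20
}}

```text
t: 2.9
eef_pos: [0.4414, 0.2293, 0.0358]
ee_rot: [-1.573, 0.001, 2.876]
force: [0.0, -0.0, 0.2]
width: 0.0599
```

Emit:
{"op": "move_arm", "data": {
  "deltas": [
    {"dp": [0,0,0],"rotation": [0,0,0]},
    {"dp": [0,0,0],"rotation": [0,0,0]},
    {"dp": [0,0,0],"rotation": [0,0,0]},
    {"dp": [0,0,0],"rotation": [0,0,0]},
    {"dp": [0,0,0],"rotation": [0,0,0]}
  ]
}}

```text
t: 3.32
eef_pos: [0.4415, 0.2294, 0.0362]
ee_rot: [-1.574, 0.001, 2.876]
force: [0.6, -0.2, -0.6]
width: 0.0354
```

Emit:
{"op": "move_arm", "data": {
  "deltas": [
    {"dp": [0,-8,0],"rotation": [0,0,0]},
    {"dp": [0,-15,0],"rotation": [0,0,0]},
    {"dp": [0,-20,0],"rotation": [0,0,0]},
    {"dp": [0,-20,0],"rotation": [0,0,0]},
    {"dp": [0,-20,0],"rotation": [0,0,0]}
  ]
}}

```text
t: 3.73
eef_pos: [0.4385, 0.2262, 0.1191]
ee_rot: [-1.564, -0.004, 2.875]
force: [0.4, 0.1, -1.1]
width: 0.035
```

```bash
python3 h.py .5128 -.0927 .16 164.7;  python3 - <<'E'
from h import *
f=arm.grab_frame("scene"); cv2.imwrite("pics/s1.png",cv2.resize(f["pixels"][130:280,300:450,::-1],None,fx=4,fy=4))
E
```

```text
t 3.73 pos [0.4385 0.2262 0.1191] rpy [-89.61  -0.24 164.73] F [ 0.4  0.1 -1.1] w 0.035 q [ 0.87  0.17 -0.52 -0.   -0.89  0.43]
dp mm [-155.6  -39.6  288.4] rot [-0.39  0.03  0.24]
```

View pics/s1.png

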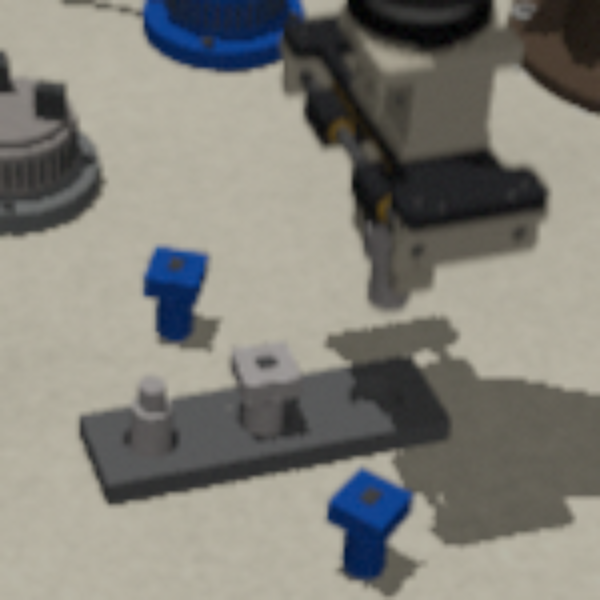

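The stub hangs upright in the fingers (shank at about (388,270) in the zoom), and the other stubs are undisturbed. Now carrying it to the chuck.

Emit:
{"op": "move_arm", "data": {
  "deltas": [
    {"dp": [-5,-12,9],"rotation": [-0.3,0,0.2]},
    {"dp": [-10,-12,18],"rotation": [0,0,0]},
    {"dp": [-14,-8,26],"rotation": [0,0,0]},
    {"dp": [-16,-3,30],"rotation": [0,0,0]},
    {"dp": [-16,0,30],"rotation": [0,0,0]}
  ]
}}

```text
t: 4.2
eef_pos: [0.4715, 0.1047, 0.1651]
ee_rot: [-1.581, 0.009, 2.885]
force: [1.0, 0.4, -0.7]
width: 0.0355
```

```bash
python3 h.py .5128 -.0927 .16 164.7
```

```text
t 4.2 pos [0.4715 0.1047 0.1651] rpy [-90.61   0.5  165.29] F [ 1.   0.4 -0.7] w 0.0355 q [ 0.63  0.08 -0.5  -0.   -0.97  0.69]
dp mm [-90.    3.9 180.5] rot [ 0.61  0.59 -0.49]
```

Emit:
{"op": "move_arm", "data": {
  "deltas": [
    {"dp": [-16,0,32],"rotation": [0.3,0.3,-0.3]},
    {"dp": [-16,0,32],"rotation": [0.2,0.2,-0.1]},
    {"dp": [-16,0,32],"rotation": [0,0,0]},
    {"dp": [-14,0,26],"rotation": [0,0,0]},
    {"dp": [-8,0,16],"rotation": [0,0,0]}
  ]
}}

```text
t: 4.62
eef_pos: [0.5038, -0.0554, 0.1684]
ee_rot: [-1.576, 0.005, 2.877]
force: [1.2, 0.3, -0.4]
width: 0.0353
```

```bash
python3 h.py .5128 -.0927 .15 164.7
```

```text
t 4.62 pos [ 0.5038 -0.0554  0.1684] rpy [-90.28   0.3  164.85] F [ 1.2  0.3 -0.4] w 0.0353 q [ 0.28  0.13 -0.44 -0.   -1.    1.03]
dp mm [-18.3  18.3  33.8] rot [ 0.28  0.15 -0.29]
```

Emit:
{"op": "move_arm", "data": {
  "deltas": [
    {"dp": [-6,2,10],"rotation": [0.2,0.1,-0.2]},
    {"dp": [-5,3,7],"rotation": [0,0,0]},
    {"dp": [-2,3,4],"rotation": [0,0,0]},
    {"dp": [0,3,0],"rotation": [0,0,0]},
    {"dp": [0,0,0],"rotation": [0,0,0]}
  ]
}}

```text
t: 5.03
eef_pos: [0.5107, -0.0842, 0.1575]
ee_rot: [-1.572, 0.002, 2.869]
force: [-0.5, -0.4, -0.3]
width: 0.0354
```

```bash
python3 h.py .5128 -.0927 .12 164.7
```

```text
t 5.03 pos [ 0.5107 -0.0842  0.1575] rpy [-9.0090e+01  1.0000e-01  1.6441e+02] F [-0.5 -0.4 -0.3] w 0.0354 q [ 0.22  0.16 -0.43 -0.   -0.98  1.08]
dp mm [-4.2 37.5  7.7] rot [ 0.09 -0.29 -0.1 ]
```

Emit:
{"op": "move_arm", "data": {
  "deltas": [
    {"dp": [-4,0,7],"rotation": [0.1,-0.2,-0.1]},
    {"dp": [0,4,0],"rotation": [0,0,0]},
    {"dp": [0,8,0],"rotation": [0,0,0]},
    {"dp": [0,8,0],"rotation": [0,0,0]},
    {"dp": [0,0,0],"rotation": [0,0,0]}
  ]
}}

```text
t: 5.45
eef_pos: [0.5128, -0.0901, 0.1359]
ee_rot: [-1.571, 0.0, 2.877]
force: [-0.7, -0.3, -0.8]
width: 0.0355
```

```bash
python3 h.py .5128 -.0927 .0922 164.7;  python3 - <<'E'
from h import *
f=arm.grab_frame("scene"); cv2.imwrite("pics/s2.png",cv2.resize(f["pixels"][90:200,240:370,::-1],None,fx=5,fy=5))
E
```

```text
t 5.45 pos [ 0.5128 -0.0901  0.1359] rpy [-9.0020e+01  2.0000e-02  1.6486e+02] F [-0.7 -0.3 -0.8] w 0.0355 q [ 0.2   0.19 -0.45 -0.   -0.93  1.1 ]
dp mm [-0.7 43.7  2.5] rot [ 0.02  0.16 -0.02]
```

View pics/s2.png

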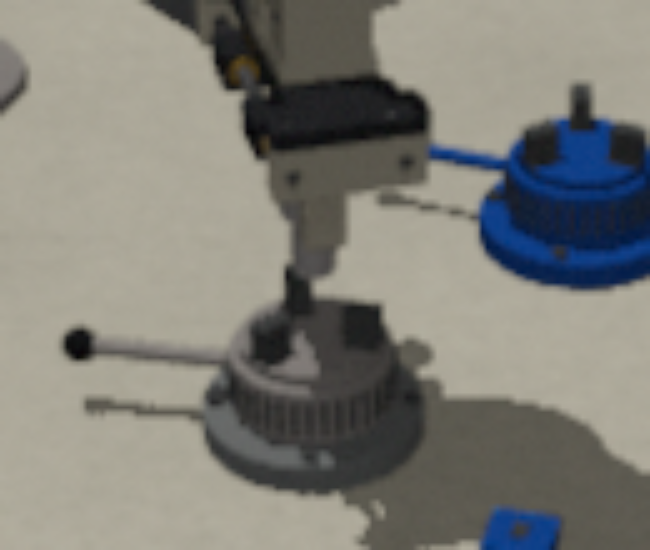

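The stub hangs just above the face, among the jaws (shank bottom at about (315,265) in the zoom). Lowering.

Emit:
{"op": "move_arm", "data": {
  "deltas": [
    {"dp": [-1,8,2.5],"rotation": [0,0.1,0]},
    {"dp": [0,10,0],"rotation": [0,0,0]},
    {"dp": [0,8,0],"rotation": [0,0,0]},
    {"dp": [0,4,0],"rotation": [0,0,0]},
    {"dp": [0,0,0],"rotation": [0,0,0]}
  ]
}}

```text
t: 5.92
eef_pos: [0.5133, -0.0927, 0.1031]
ee_rot: [-1.571, 0.001, 2.876]
force: [0.2, -0.6, -0.5]
width: 0.035
```

```bash
python3 h.py .5136 -.0929 .0922 164.7
```

```text
t 5.92 pos [ 0.5133 -0.0927  0.1031] rpy [-9.001e+01  3.000e-02  1.648e+02] F [ 0.2 -0.6 -0.5] w 0.035 q [ 0.2   0.23 -0.49  0.   -0.86  1.11]
dp mm [-0.4 10.9  0.1] rot [ 0.01  0.1  -0.03]
```

Emit:
{"op": "move_arm", "data": {
  "deltas": [
    {"dp": [0,4,0],"rotation": [0,0,0]},
    {"dp": [0,3,0],"rotation": [0,0,0]},
    {"dp": [0,2,0],"rotation": [0,0,0]},
    {"dp": [0,0,0],"rotation": [0,0,0]}
  ]
}}

```text
t: 6.25
eef_pos: [0.5133, -0.0928, 0.0929]
ee_rot: [-1.571, 0.0, 2.876]
force: [-0.0, 0.6, -0.5]
width: 0.0353
```

Emit:
{"op": "move_arm", "data": {
  "deltas": [
    {"dp": [0,1,0],"rotation": [0,0,0]},
    {"dp": [0,1,0],"rotation": [0,0,0]}
  ]
}}

```text
t: 6.42
eef_pos: [0.5144, -0.093, 0.0921]
ee_rot: [-1.571, 0.002, 2.877]
force: [-3.1, -1.1, 11.2]
width: 0.0354
```

Emit:
{"op": "move_arm", "data": {
  "deltas": [
    {"dp": [0,0,0],"rotation": [0,0,0]}
  ]
}}

```text
t: 6.5
eef_pos: [0.5148, -0.0931, 0.0926]
ee_rot: [-1.571, 0.003, 2.877]
force: [-0.3, 0.5, -0.5]
width: 0.0354
```

Emit:
{"op": "move_arm", "data": {
  "deltas": [
    {"dp": [0,0,0],"rotation": [0,0,0]},
    {"dp": [0,0,0],"rotation": [0,0,0]},
    {"dp": [0,0,0],"rotation": [0,0,0]},
    {"dp": [0,0,0],"rotation": [0,0,0]},
    {"dp": [0,0,0],"rotation": [0,0,0]}
  ],
  "jaw": 60
}}

```text
t: 6.92
eef_pos: [0.5155, -0.0929, 0.0934]
ee_rot: [-1.572, 0.005, 2.877]
force: [1.3, 0.4, 0.2]
width: 0.0632
```

Emit:
{"op": "move_arm", "data": {
  "deltas": [
    {"dp": [0,0,0],"rotation": [0,0,0]},
    {"dp": [0,-5,0],"rotation": [0,0,0]},
    {"dp": [0,-10,0],"rotation": [0,0,0]},
    {"dp": [0,-20,0],"rotation": [0,0,0]},
    {"dp": [0,-25,0],"rotation": [0,0,0]}
  ]
}}

```text
t: 7.33
eef_pos: [0.5117, -0.0932, 0.1518]
ee_rot: [-1.568, -0.005, 2.877]
force: [1.0, -0.2, -0.0]
width: 0.0668
```

```bash
python3 h.py .615 -.141 .16 139; python3 - <<'E'
from h import *
f=arm.grab_frame("scene"); cv2.imwrite("pics/s3.png",cv2.resize(f["pixels"][90:200,240:370,::-1],None,fx=5,fy=5))
E
```

```text
t 7.33 pos [ 0.5117 -0.0932  0.1518] rpy [-89.84  -0.26 164.82] F [ 1.  -0.2 -0. ] w 0.0668 q [ 0.2   0.17 -0.43  0.   -0.98  1.11]
dp mm [-112.2   -8.7   19.2] rot [-0.22 25.82  0.22]
```

View pics/s3.png

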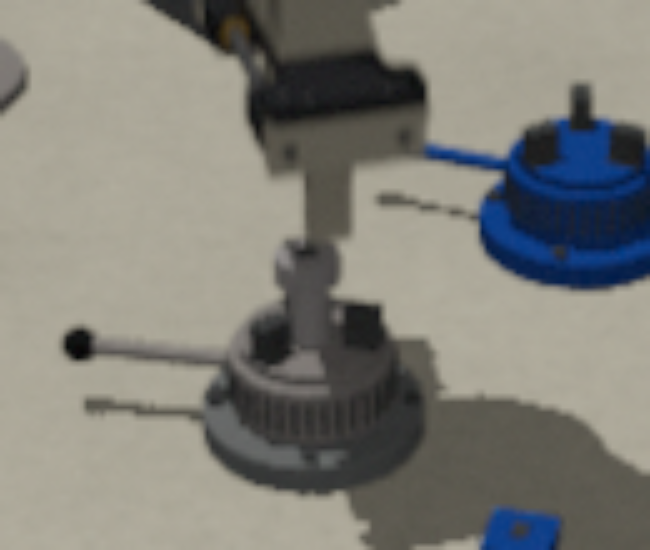

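The stub stands upright on the face between the jaws (head at about (308,265) in the zoom) and has been released. Next: close the fingers and go to the far side of the bar.

Emit:
{"op": "move_arm", "data": {
  "deltas": [
    {"dp": [-15,-10,2],"rotation": [-0.2,4,0.2]},
    {"dp": [-24,0,0],"rotation": [0,6,0]},
    {"dp": [-26,0,-4],"rotation": [0,6,0]},
    {"dp": [-22,0,-10],"rotation": [0,5,0]},
    {"dp": [-12,0,-10],"rotation": [0,3,0]}
  ],
  "jaw": 255
}}

```text
t: 7.8
eef_pos: [0.6198, -0.1174, 0.1799]
ee_rot: [-1.585, 0.014, 2.444]
force: [-0.5, -0.3, 0.1]
width: 0.0393
```

```bash
python3 h.py .623 -.1335 .10 139
```

```text
t 7.8 pos [ 0.6198 -0.1174  0.1799] rpy [-90.83   0.81 140.01] F [-0.5 -0.3  0.1] w 0.0393 q [ 0.12  0.31 -0.17  0.   -1.07  0.75]
dp mm [-11.7  79.9  11.5] rot [ 0.83  1.02 -0.8 ]
```

Emit:
{"op": "move_arm", "data": {
  "deltas": [
    {"dp": [-8,8,6],"rotation": [0.6,0.7,-0.6]},
    {"dp": [-3,14,3],"rotation": [0,0,0]},
    {"dp": [0,18,0],"rotation": [0,0,0]},
    {"dp": [0,18,0],"rotation": [0,0,0]},
    {"dp": [0,5,0],"rotation": [0,0,0]}
  ]
}}

```text
t: 8.22
eef_pos: [0.6275, -0.1338, 0.1186]
ee_rot: [-1.577, 0.007, 2.43]
force: [-0.7, -0.2, -0.2]
width: 0.0061
```

```bash
python3 h.py .623 -.1335 .03 139; python3 - <<'E'
from h import *
for n,(a,b,c,d) in (("scene",(90,200,210,340)),("top",(110,250,320,480))):
  f=arm.grab_frame(n); cv2.imwrite(f"pics/{n}4.png",cv2.resize(f["pixels"][a:b,c:d,::-1],None,fx=4,fy=4))
E
```

```text
t 8.22 pos [ 0.6275 -0.1338  0.1186] rpy [-90.36   0.42 139.25] F [-0.7 -0.2 -0.2] w 0.0061 q [ 0.09  0.38 -0.21  0.   -0.96  0.76]
dp mm [ 4.3 88.5  3.2] rot [ 0.36  0.25 -0.42]
```

View pics/scene4.png

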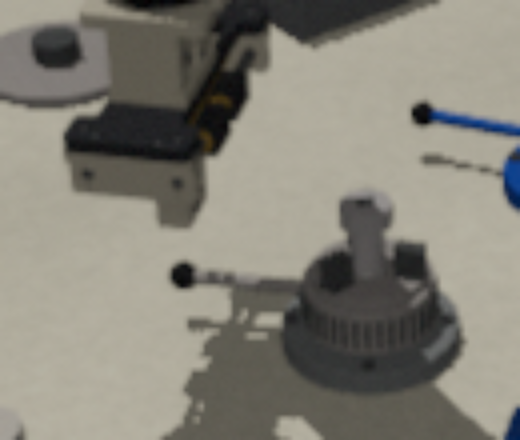

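View pics/top4.png

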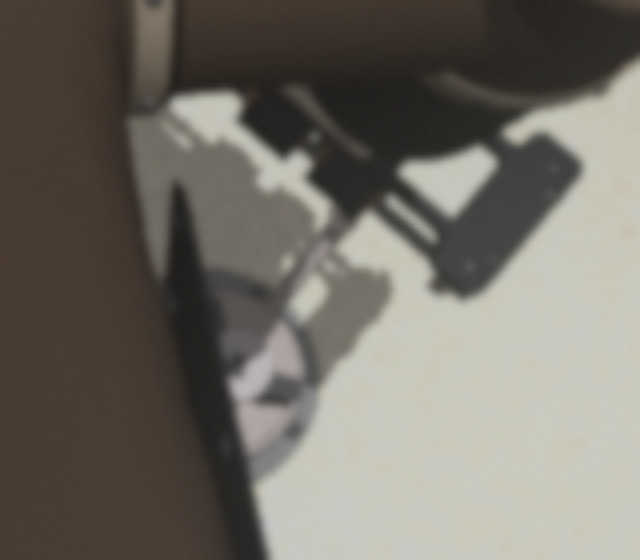

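The stub stands in the chuck with the bar and ball in view, and the shut fingers are beyond the bar on its counter-clockwise side. Descending.

Emit:
{"op": "move_arm", "data": {
  "deltas": [
    {"dp": [4,10,3],"rotation": [0.3,0.2,-0.3]},
    {"dp": [0,18,0],"rotation": [0,0,0]},
    {"dp": [0,22,0],"rotation": [0,0,0]},
    {"dp": [0,18,0],"rotation": [0,0,0]},
    {"dp": [0,6,0],"rotation": [0,0,0]}
  ]
}}

```text
t: 8.73
eef_pos: [0.6265, -0.1337, 0.0508]
ee_rot: [-1.579, 0.011, 2.429]
force: [0.3, -1.1, -0.3]
width: 0.0004
```

```bash
python3 h.py .623 -.1335 .03 139
```

```text
t 8.73 pos [ 0.6265 -0.1337  0.0508] rpy [-90.46   0.65 139.17] F [ 0.3 -1.1 -0.3] w 0.0004 q [ 0.1   0.45 -0.29  0.   -0.82  0.76]
dp mm [ 3.  20.7  2.3] rot [ 0.46  0.17 -0.65]
```

Emit:
{"op": "move_arm", "data": {
  "deltas": [
    {"dp": [3,10,2],"rotation": [0.4,0,-0.6]},
    {"dp": [0,8,0],"rotation": [0,0,0]},
    {"dp": [0,3,0],"rotation": [0,0,0]},
    {"dp": [0,0,3],"rotation": [0,0,0]},
    {"dp": [0,0,3],"rotation": [0,0,0]}
  ]
}}

```text
t: 9.15
eef_pos: [0.6193, -0.1375, 0.0296]
ee_rot: [-1.571, 0.001, 2.431]
force: [0.2, -1.1, 0.3]
width: 0.0004
```

```bash
python3 h.py .613 -.145 .03 139
```

```text
t 9.15 pos [ 0.6193 -0.1375  0.0296] rpy [-9.0030e+01  4.0000e-02  1.3926e+02] F [ 0.2 -1.1  0.3] w 0.0004 q [ 0.09  0.47 -0.31  0.   -0.79  0.77]
dp mm [-0.1 -0.4  9.8] rot [ 0.03  0.27 -0.04]
```

```bash
cat > pol.py <<'E'
from h import *
C=np.array([.5128,-.0927])
s=arm.get_state();d=s["eef_pos"][:2]-C;yaw=np.degrees(s["ee_rot"][2])
t=np.array([-np.sin(np.radians(yaw)),np.cos(np.radians(yaw))])
x=-np.array([t[1]*-1,t[0]])  # placeholder
rad=np.array([-np.cos(np.radians(yaw)),-np.sin(np.radians(yaw))])
print("t",round(s["t"],2),"z",s["eef_pos"][2].round(4),"r along tool",(d@rad*1e3).round(1),"tang",(d@t*1e3).round(1),"yaw",yaw.round(1),"roll/pitch",np.degrees(s["ee_rot"][:2]).round(2),"Ftan",(s["force"][:2]@t).round(1),"Frad",(s["force"][:2]@rad).round(1),"Fz",s["force"][2].round(1),"bar ang if touching",round(np.degrees(np.arctan2(d[1],d[0]))-np.degrees(np.arctan2(26,110)),1))
E
python3 pol.py
```

```text
t 9.15 z 0.0296 r along tool 110.0 tang -35.5 yaw 139.3 roll/pitch [-9.003e+01  4.000e-02] Ftan 0.7 Frad 0.8 Fz 0.3 bar ang if touching -36.1
```

Emit:
{"op": "move_arm", "data": {
  "deltas": [
    {"dp": [0,0,4],"rotation": [0,0,0]},
    {"dp": [0,0,4],"rotation": [0,0,0]},
    {"dp": [0,0,4],"rotation": [0,0.5,0]}
  ]
}}

```text
t: 9.4
eef_pos: [0.6118, -0.1475, 0.0313]
ee_rot: [-1.573, 0.003, 2.422]
force: [-0.2, 0.6, -0.2]
width: 0.0002
```

```bash
python3 pol.py
```

```text
t 9.4 z 0.0313 r along tool 110.6 tang -24.0 yaw 138.8 roll/pitch [-90.13   0.16] Ftan -0.3 Frad -0.5 Fz -0.2 bar ang if touching -42.3
```

Emit:
{"op": "move_arm", "data": {
  "deltas": [
    {"dp": [0,1,4],"rotation": [0,0,0]},
    {"dp": [0,0,4],"rotation": [0,0.5,0]},
    {"dp": [0,0,4],"rotation": [0,1,0]}
  ]
}}

```text
t: 9.65
eef_pos: [0.6059, -0.1559, 0.0314]
ee_rot: [-1.58, 0.006, 2.394]
force: [5.0, 6.3, -4.7]
width: 0.0007
```

```bash
python3 pol.py
```

```text
t 9.65 z 0.0314 r along tool 111.2 tang -17.0 yaw 137.2 roll/pitch [-90.51   0.36] Ftan -8.0 Frad -0.6 Fz -4.7 bar ang if touching -47.5
```

Emit:
{"op": "move_arm", "data": {
  "deltas": [
    {"dp": [0,0,5],"rotation": [0.2,2,-0.2]},
    {"dp": [0,0,5],"rotation": [0,2.5,0]},
    {"dp": [0,0,5],"rotation": [0,2.5,0]},
    {"dp": [0,0,5],"rotation": [0,2.5,0]}
  ]
}}

```text
t: 9.98
eef_pos: [0.598, -0.1674, 0.0319]
ee_rot: [-1.591, 0.008, 2.221]
force: [6.0, 3.4, -4.3]
width: 0.0005
```

```bash
python3 pol.py
```

```text
t 9.98 z 0.0319 r along tool 111.1 tang -22.5 yaw 127.3 roll/pitch [-91.16   0.47] Ftan -6.8 Frad 0.9 Fz -4.3 bar ang if touching -54.6
```

Emit:
{"op": "move_arm", "data": {
  "deltas": [
    {"dp": [0,0,7],"rotation": [0.6,1,-0.2]},
    {"dp": [0,0,7],"rotation": [0.3,1.5,0]},
    {"dp": [0,0,7],"rotation": [0.2,2,0]},
    {"dp": [0,0,7],"rotation": [0.2,2.5,0]},
    {"dp": [0,0,7],"rotation": [0.2,2.5,0]}
  ]
}}

```text
t: 10.4
eef_pos: [0.5783, -0.1846, 0.0324]
ee_rot: [-1.586, 0.01, 2.047]
force: [6.6, 3.6, -4.9]
width: 0.0008
```

```bash
python3 pol.py
```

```text
t 10.4 z 0.0324 r along tool 111.7 tang -16.2 yaw 117.3 roll/pitch [-90.85   0.6 ] Ftan -7.5 Frad -0.1 Fz -4.9 bar ang if touching -67.8
```

Emit:
{"op": "move_arm", "data": {
  "deltas": [
    {"dp": [0,0.5,7],"rotation": [0.5,2.5,-0.3]},
    {"dp": [0,0,7],"rotation": [0.2,2.5,0]},
    {"dp": [0,0,7],"rotation": [0.2,2.5,0]},
    {"dp": [0,0,7],"rotation": [0.2,2.5,0]}
  ]
}}

```text
t: 10.73
eef_pos: [0.5619, -0.1947, 0.0334]
ee_rot: [-1.587, 0.009, 1.863]
force: [6.0, 2.2, -6.1]
width: 0.0002
```

```bash
python3 pol.py
```

```text
t 10.73 z 0.0334 r along tool 111.8 tang -17.6 yaw 106.8 roll/pitch [-90.92   0.52] Ftan -6.4 Frad -0.4 Fz -6.1 bar ang if touching -77.6
```

Emit:
{"op": "move_arm", "data": {
  "deltas": [
    {"dp": [0,1,7],"rotation": [0.5,2.5,-0.3]},
    {"dp": [0,1,7],"rotation": [0.2,2.5,0]},
    {"dp": [0,0.5,7],"rotation": [0.2,2,0]}
  ]
}}

```text
t: 10.98
eef_pos: [0.5501, -0.1999, 0.0336]
ee_rot: [-1.59, 0.006, 1.736]
force: [6.7, 0.6, -6.4]
width: 0.0004
```

```bash
python3 pol.py
```

```text
t 10.98 z 0.0336 r along tool 111.9 tang -19.2 yaw 99.4 roll/pitch [-91.08   0.36] Ftan -6.7 Frad 0.5 Fz -6.4 bar ang if touching -84.1
```

Emit:
{"op": "move_arm", "data": {
  "deltas": [
    {"dp": [0,1,8],"rotation": [0.5,1,-0.2]},
    {"dp": [0,0.5,8],"rotation": [0.3,1.5,0]},
    {"dp": [0,0.5,8],"rotation": [0.2,1.5,0]}
  ]
}}

```text
t: 11.23
eef_pos: [0.5353, -0.2032, 0.0339]
ee_rot: [-1.591, 0.004, 1.662]
force: [7.7, 2.8, -4.2]
width: 0.0004
```

```bash
python3 pol.py
```

```text
t 11.23 z 0.0339 r along tool 112.1 tang -12.4 yaw 95.2 roll/pitch [-91.17   0.23] Ftan -7.9 Frad -2.0 Fz -4.2 bar ang if touching -91.8
```

Emit:
{"op": "move_arm", "data": {
  "deltas": [
    {"dp": [0,1,7],"rotation": [0.6,2.5,-0.2]},
    {"dp": [0,0.5,7],"rotation": [0.3,2.5,0]}
  ]
}}

```text
t: 11.4
eef_pos: [0.5272, -0.2046, 0.0341]
ee_rot: [-1.588, 0.001, 1.572]
force: [9.0, -1.5, -5.8]
width: 0.0007
```

```bash
python3 pol.py
```

```text
t 11.4 z 0.0341 r along tool 112.0 tang -14.2 yaw 90.1 roll/pitch [-9.1e+01  3.0e-02] Ftan -9.0 Frad 1.5 Fz -5.8 bar ang if touching -96.0
```

Force is starting to rise, so I push on firmly with small turns.

Emit:
{"op": "move_arm", "data": {
  "deltas": [
    {"dp": [0,1,8],"rotation": [0.5,0.5,0]},
    {"dp": [0,0.5,8],"rotation": [0.3,0.5,0]}
  ]
}}

```text
t: 11.57
eef_pos: [0.5208, -0.2049, 0.0349]
ee_rot: [-1.593, 0.001, 1.553]
force: [15.5, 0.6, -8.5]
width: 0.0001
```

```bash
python3 pol.py
```

```text
t 11.57 z 0.0349 r along tool 112.1 tang -10.0 yaw 89.0 roll/pitch [-9.13e+01  6.00e-02] Ftan -15.5 Frad -0.9 Fz -8.5 bar ang if touching -99.2
```

Emit:
{"op": "move_arm", "data": {
  "deltas": [
    {"dp": [0,1,10],"rotation": [0.6,0.5,0]},
    {"dp": [0,1,10],"rotation": [0.4,0.3,0]}
  ]
}}

```text
t: 11.73
eef_pos: [0.5165, -0.205, 0.0367]
ee_rot: [-1.606, 0.002, 1.54]
force: [20.4, -0.5, -9.3]
width: 0.0007
```

```bash
python3 pol.py
```

```text
t 11.73 z 0.0367 r along tool 112.2 tang -7.1 yaw 88.3 roll/pitch [-92.01   0.14] Ftan -20.4 Frad -0.1 Fz -9.3 bar ang if touching -101.4
```

Emit:
{"op": "move_arm", "data": {
  "deltas": [
    {"dp": [0,1,12],"rotation": [0.6,0,0]},
    {"dp": [0,1,12],"rotation": [0.4,0,0]}
  ]
}}

```text
t: 11.9
eef_pos: [0.5131, -0.2052, 0.0401]
ee_rot: [-1.627, 0.005, 1.545]
force: [20.9, -1.1, -2.0]
width: 0.0004
```

```bash
python3 pol.py
```

```text
t 11.9 z 0.0401 r along tool 112.5 tang -3.3 yaw 88.5 roll/pitch [-93.2   0.3] Ftan -21.0 Frad 0.5 Fz -2.0 bar ang if touching -103.1
```

The tool is tilting and riding up the bar. Back off a little, look, and set lower.

Emit:
{"op": "move_arm", "data": {
  "deltas": [
    {"dp": [0,0,-12],"rotation": [1.5,0,0]},
    {"dp": [0,0,-10],"rotation": [1.5,0,0]},
    {"dp": [0,0,0],"rotation": [0,0,0]}
  ]
}}

```text
t: 12.15
eef_pos: [0.5396, -0.2064, 0.0449]
ee_rot: [-1.585, 0.006, 1.545]
force: [0.8, 0.1, -0.1]
width: 0.0006
```

```bash
python3 pol.py; python3 - <<'E'
from h import *
for n,(a,b,c,d) in (("scene",(90,200,210,340)),("top",(110,250,320,480))):
  f=arm.grab_frame(n); np.savez(n+"5.npz",**f); cv2.imwrite(f"pics/{n}5.png",cv2.resize(f["pixels"][a:b,c:d,::-1],None,fx=4,fy=4))
E
```

```text
t 12.15 z 0.0449 r along tool 113.0 tang -29.7 yaw 88.5 roll/pitch [-90.79   0.34] Ftan -0.8 Frad -0.1 Fz -0.1 bar ang if touching -90.0
```

View pics/scene5.png

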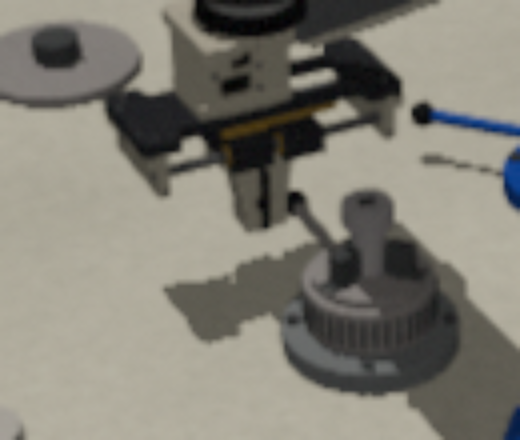

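View pics/top5.png

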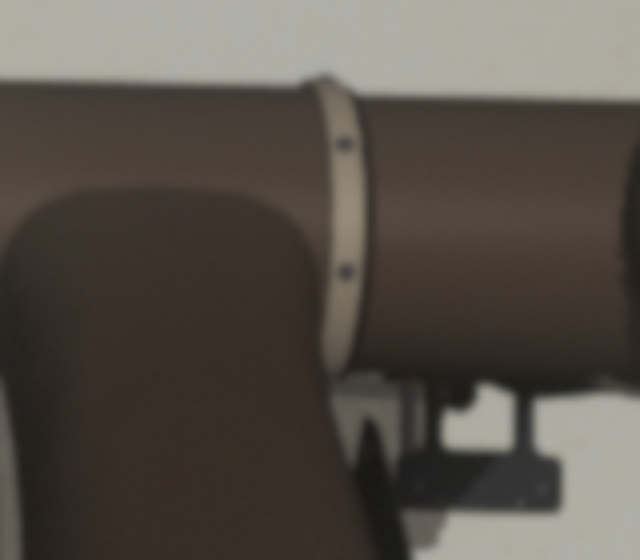

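The scene view shows the stub upright with the jaws near the shank and the ball at full-frame (284,140). The arm hides the chuck in the top view. Measuring the bar angle.

```bash
python3 - <<'E'
from h import *
C=np.array([.5128,-.0927])
for n in "0","5":
    f=dict(np.load(f"scene{n}.npz"));P=cloud(f)
    g=f["pixels"].max(2); r=(slice(128,165),slice(245,295)); h=P[...,2]
    m=np.zeros((400,640),bool); m[r]=True
    d=np.hypot(P[...,0]-C[0],P[...,1]-C[1])
    m&=(g<60)&(h>.03)&(h<.06)&(d>.11)&(d<.15)
    v,u=np.nonzero(m);p=ray(f,u.mean(),v.mean(),.04)[:2]-C
    print(n,m.sum(),u.mean(),v.mean(),p,np.hypot(*p),np.degrees(np.arctan2(p[1],p[0])))
    b=(d>.055)&(d<.115)&(h>.038)&(h<.05)&(f["pixels"].max(2)>60);q=P[b];a=np.degrees(np.arctan2(q[:,1]-C[1],q[:,0]-C[0]));print(b.sum(),np.median(a))
E
python3 h.py .537 -.204 .022 88.5
```

```text
0 29 255.24137931034483 158.55172413793105 [ 0.09995528 -0.08891964] 0.13378251750240536 -41.65610742775297
72 -40.75558236250074
5 22 281.27272727272725 141.0909090909091 [-0.00361103 -0.13399734] 0.1340459880433723 -91.54366497667189
38 -93.70116818311399
t 12.25 pos [ 0.5371 -0.2062  0.0442] rpy [-90.73   0.3   88.47] F [-0.7 -0.4 -0.6] w 0.0006 q [-0.02  0.37 -0.45  0.01 -0.74 -0.01]
dp mm [ 2.4 22.1  0.4] rot [ 0.73 -0.03 -0.3 ]
```

Emit:
{"op": "move_arm", "data": {
  "deltas": [
    {"dp": [2,8,0],"rotation": [0.7,1,-0.3]},
    {"dp": [0,8,0],"rotation": [0,0.5,0]},
    {"dp": [0,5,0],"rotation": [0,0,0]},
    {"dp": [0,1,0],"rotation": [0,0,0]}
  ]
}}

```text
t: 12.58
eef_pos: [0.534, -0.2043, 0.0196]
ee_rot: [-1.569, -0.001, 1.513]
force: [-1.3, 0.6, 0.1]
width: 0.0007
```

```bash
python3 pol.py
```

```text
t 12.58 z 0.0196 r along tool 110.2 tang -27.6 yaw 86.7 roll/pitch [-8.989e+01 -8.000e-02] Ftan 1.3 Frad -0.6 Fz 0.1 bar ang if touching -92.5
```

Emit:
{"op": "move_arm", "data": {
  "deltas": [
    {"dp": [0,0,5],"rotation": [0,0,0]},
    {"dp": [0,0,5],"rotation": [0,0,0]},
    {"dp": [0,0,6],"rotation": [0.2,0,0]}
  ]
}}

```text
t: 12.83
eef_pos: [0.5228, -0.2037, 0.0194]
ee_rot: [-1.575, -0.001, 1.515]
force: [13.8, -1.5, -6.9]
width: 0.0002
```

```bash
python3 pol.py
```

```text
t 12.83 z 0.0194 r along tool 110.3 tang -16.3 yaw 86.8 roll/pitch [-9.026e+01 -3.000e-02] Ftan -13.9 Frad 0.7 Fz -6.9 bar ang if touching -98.1
```

Emit:
{"op": "move_arm", "data": {
  "deltas": [
    {"dp": [0,0,8],"rotation": [0.5,0,0]},
    {"dp": [0,0,8],"rotation": [0.5,0,0]}
  ]
}}

```text
t: 13.0
eef_pos: [0.5191, -0.2032, 0.0223]
ee_rot: [-1.582, 0.0, 1.518]
force: [18.7, -2.0, -10.8]
width: 0.0005
```

```bash
python3 pol.py
```

```text
t 13.0 z 0.0223 r along tool 110.0 tang -12.1 yaw 87.0 roll/pitch [-9.065e+01  3.000e-02] Ftan -18.8 Frad 1.0 Fz -10.8 bar ang if touching -100.0
```

Emit:
{"op": "move_arm", "data": {
  "deltas": [
    {"dp": [0,2,8],"rotation": [0.8,0,0]},
    {"dp": [0,2,8],"rotation": [0.8,0,0]}
  ]
}}

```text
t: 13.17
eef_pos: [0.5187, -0.203, 0.0227]
ee_rot: [-1.585, 0.002, 1.522]
force: [18.4, -4.0, -11.2]
width: 0.0001
```

```bash
python3 pol.py
```

```text
t 13.17 z 0.0227 r along tool 109.9 tang -11.3 yaw 87.2 roll/pitch [-90.79   0.13] Ftan -18.6 Frad 3.1 Fz -11.2 bar ang if touching -100.2
```

Emit:
{"op": "move_arm", "data": {
  "deltas": [
    {"dp": [0,2,8],"rotation": [0.8,0,0]},
    {"dp": [0,2,8],"rotation": [0.8,0,0]}
  ]
}}

```text
t: 13.33
eef_pos: [0.5187, -0.203, 0.0228]
ee_rot: [-1.587, 0.004, 1.527]
force: [18.1, -3.0, -10.3]
width: 0.0004
```

```bash
python3 pol.py; python3 - <<'E'
from h import *
f=arm.grab_frame("scene"); np.savez("scene6.npz",**f); cv2.imwrite("pics/s6.png",cv2.resize(f["pixels"][90:200,210:340,::-1],None,fx=5,fy=5))
E
```

```text
t 13.33 z 0.0228 r along tool 109.9 tang -10.8 yaw 87.5 roll/pitch [-90.92   0.24] Ftan -18.2 Frad 2.2 Fz -10.3 bar ang if touching -100.2
```

View pics/s6.png

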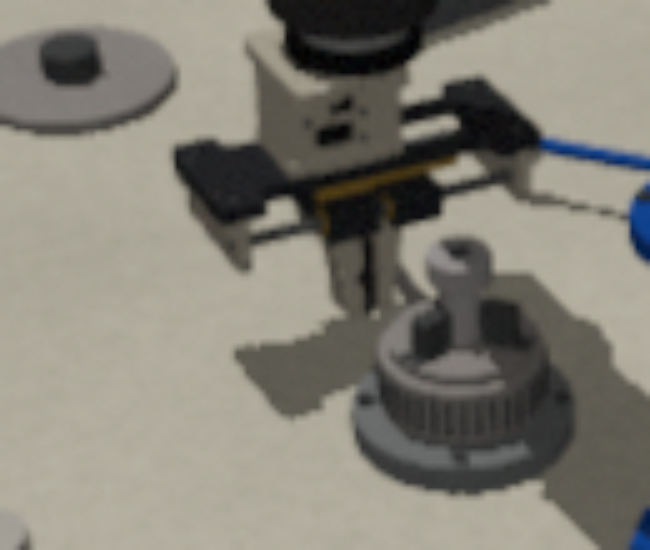

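The bar has stalled: no movement over two calls at about 18 N, and the stub is upright with the jaws on its shank. Backing off and rising clear.

Emit:
{"op": "move_arm", "data": {
  "deltas": [
    {"dp": [0,0,-10],"rotation": [0.5,0,0]},
    {"dp": [0,0,-15],"rotation": [0.3,0,0]},
    {"dp": [0,-2,-15],"rotation": [0,0,0]},
    {"dp": [0,-15,-5],"rotation": [0,0,0]},
    {"dp": [0,-30,0],"rotation": [0,0,0]}
  ]
}}

```text
t: 13.8
eef_pos: [0.562, -0.2041, 0.0675]
ee_rot: [-1.569, 0.004, 1.527]
force: [-0.3, -0.2, -0.9]
width: 0.0002
```

Emit:
{"op": "move_arm", "data": {
  "deltas": [
    {"dp": [0,-35,0],"rotation": [0,0,0]},
    {"dp": [0,-35,-5],"rotation": [0,0,0]},
    {"dp": [-10,-30,-20],"rotation": [0,0,0]},
    {"dp": [-20,-15,-20],"rotation": [0,0,0]},
    {"dp": [-25,0,-20],"rotation": [0,0,0]}
  ]
}}

```text
t: 14.22
eef_pos: [0.6224, -0.2596, 0.195]
ee_rot: [-1.573, 0.004, 1.532]
force: [1.2, 0.9, -0.4]
width: 0.0007
```

```bash
python3 pol.py; python3 - <<'E'
from h import *
for n in ("scene","top"):
  f=arm.grab_frame(n); np.savez(n+"7.npz",**f); cv2.imwrite(f"pics/{n}7.png",f["pixels"][:,:,::-1])
E
```

```text
t 14.22 z 0.195 r along tool 162.5 tang -116.1 yaw 87.8 roll/pitch [-90.13   0.24] Ftan -1.1 Frad -0.9 Fz -0.4 bar ang if touching -70.0
```

View pics/scene7.png

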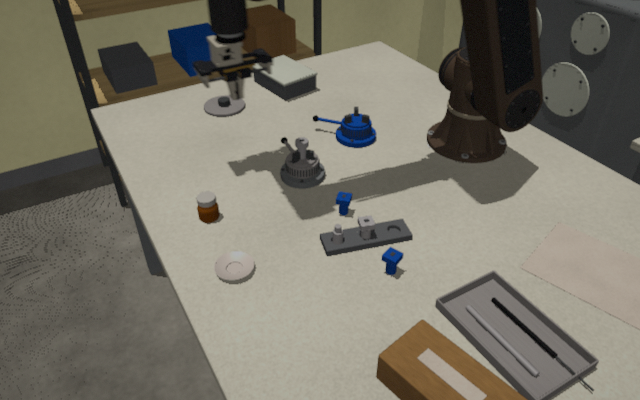

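View pics/top7.png

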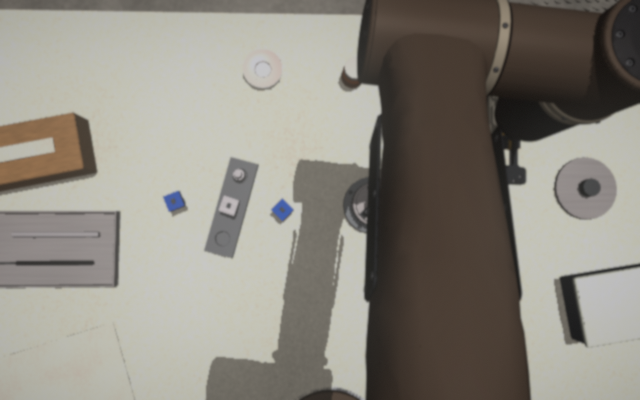

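The scene view shows the stub upright in the chuck (303,148). The arm hides the chuck from above, so I swing aside to verify the jaws.

Emit:
{"op": "move_arm", "data": {
  "deltas": [
    {"dp": [-30,-10,0],"rotation": [0,0,0]},
    {"dp": [-35,-10,0],"rotation": [0,0,0]},
    {"dp": [-35,0,0],"rotation": [0,0,0]},
    {"dp": [-35,0,0],"rotation": [0,0,0]},
    {"dp": [-35,0,0],"rotation": [0,0,0]}
  ]
}}

```text
t: 14.73
eef_pos: [0.6138, -0.4304, 0.2117]
ee_rot: [-1.568, 0.002, 1.536]
force: [1.0, 0.6, 0.2]
width: 0.0004
```

```bash
python3 pol.py; python3 - <<'E'
from h import *
C=np.array([.5128,-.0927]);a=[]
for n,(p,q,r,s) in (("scene",(110,200,250,350)),("top",(150,260,320,430))):
  f=arm.grab_frame(n); np.savez(n+"8.npz",**f); a.append(cv2.resize(f["pixels"][p:q,r:s,::-1],(390,390),interpolation=cv2.INTER_CUBIC))
  P=cloud(f);h=P[...,2];d=np.hypot(P[...,0]-C[0],P[...,1]-C[1])
  m=(d<.03)&(h>.108)&(h<.12);print(n,"head",m.sum(),np.nanmean(P[m],0).round(4))
  m=(d<.05)&(h>.08)&(h<.09);q=P[m];print("jaw r range",np.percentile(d[m],[2,50,98]).round(4))
cv2.imwrite("pics/v8.png",np.hstack(a))
E
```

```text
t 14.73 z 0.2117 r along tool 334.0 tang -112.6 yaw 88.0 roll/pitch [-89.82   0.09] Ftan -1.0 Frad -0.7 Fz 0.2 bar ang if touching -86.6
scene head 104 [ 0.5125 -0.0907  0.1144]
jaw r range [0.0072 0.0178 0.0312]
top head 257 [ 0.5128 -0.093   0.115 ]
jaw r range [0.0155 0.0251 0.0316]
```

View pics/v8.png

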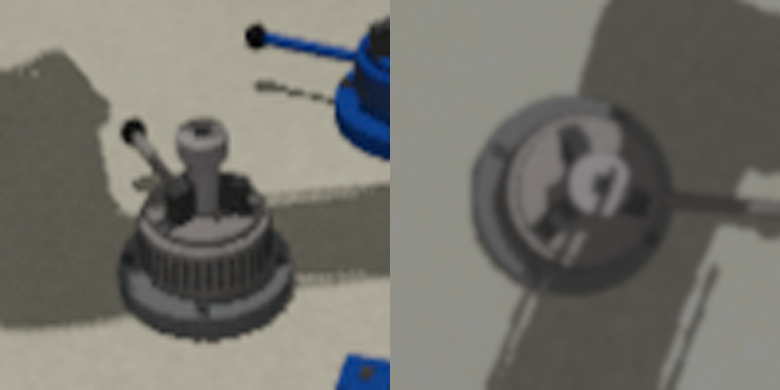

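The stub is upright, its head centred on the axis to within about 0.5 mm at the right height, with all three jaws in on the shank. Nothing touches the robot. Handing in after a short settle.

Emit:
{"op": "move_arm", "data": {
  "deltas": [
    {"dp": [0,0,0],"rotation": [0,0,0]},
    {"dp": [0,0,0],"rotation": [0,0,0]}
  ]
}}

```text
t: 15.0
eef_pos: [0.6103, -0.4344, 0.2084]
ee_rot: [-1.563, 0.0, 1.528]
force: [-0.3, 0.5, 0.3]
width: 0.0005
```

```bash
python3 -c "
from station import arm
print(arm.job_done())"
```

```text
the job is handed in; nothing more can be done
None
```

The round-headed stub is clamped upright in the steel chuck, and I handed the job in at about 15 s. I took the stub from the rack and set it on the chuck face with about 11 N of contact. After letting go of it, I pushed the bar clockwise about 52° (0.9 rad).

- **First push:** at about 21 N the fingers tilted and rode up the bar. I backed off and pushed again from lower down.
- **Second push:** the bar would go no further, with no measurable movement over the last two pushes at about 18 N. I then backed the arm well clear.
- **Last pictures:** the top view puts the stub's head within about 0.5 mm of the chuck's axis, at the expected height. The scene view disagrees by 2 mm in y, which is the stated calibration error. The jaws are in around the shank, and the bar is at about −93° (the two readings, −91.5° and −93.7°, came from before the second push).
- **Other objects:** the other stubs, the jar, the dish and the blue look-alikes look unmoved in the pictures. I did not measure them again.

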